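# Snap the end cover into the bearing unit with the fitting sleeve

### The arm

A 6-joint arm with a two-finger parallel gripper is mounted at the origin on the work surface; the furniture and walls round the work are solid. World frame = base frame: x ahead of the robot, y to its left, z up, the work surface at z = 0. Lengths are in m, angles in degrees, forces in N, time in s.
With the tool pointing down it reaches from about 0.4 to 0.825 m from the base axis. Payload 7 kg.
Tool frame: the origin (TCP) lies on the mounting face of the last link; the fingertips stand 178 mm ahead of it and the grasp point (between the pads) lies 159 mm ahead of it; z points along the fingers, y is the direction in which the jaws open and shut (so a half turn about z gives the same grasp; the last joint's range is limited). The gripper opens to 88 mm and grips with 3 to 60 N. Pads are 19 mm wide; open, the fingers measure 130 mm over their backs; the gripper's body (78 mm by 193 mm) begins 47 mm behind the grasp point.
Start: joints at [16.507, 20.546, 0.682, 0, -70.136, -16.507], TCP at [0.675, -0, 0.405] pointing down, gripper open.
Joint ranges: [-176.03, 176.03], [-82.01, 121.73], [-58.28, 71.71], [-173.87, 95.51], [-174.79, -0.11], [-173.66, 173.66]. Speed limits (degrees/s): [136.94, 136.94, 172.46, 180, 180, 180].

### API

Orientations are given as [roll, pitch, yaw] about the fixed x, y, z axes, in that order (R = Rz(yaw) Ry(pitch) Rx(roll)).
In Python, from plant import r gives the robot as it stands. The module is installed in compiled form; this text tells all that it offers.
- The arm moves only by the tool carry_out, never from a script. Its argument "plan" is a list of rows, each a list of 3 entries, a list of its own where there are three numbers: the shift along the tool's x, y, z in m, then the turn, a rotation vector about the tool's x, y, z in degrees, then the closure in counts, from 0 (fully open) to 255 (shut). In form: [[[x, y, z], [ax, ay, az], hand], ...]. A call has 1 to 12 rows; each row shifts and turns the commanded pose from where the row before left it, along the tool's axes as they then stand; what a row does not reach is not made up. A row lasts 1/12 s, in which the tool goes at most 41.7 mm and 7.16 degrees, less where a joint would pass 70% of its speed; a pose out of reach is approached as far as the arm can. A call is refused whole if a number of a shift passes 0.0417 or a number of a turn 7.16, either way. A call with a gripper value outside its range is refused whole. The fingers move at their own pace and stop on an object; "grip_force" is the grip in N (left out, the last holds). Time passes only in rows, so rows that do not move let the fingers close. It gives the time, the measured TCP pose, the force and the opening at its end, in the units of the state.
- r.get_state(): the state, without advancing time (a new reading comes with each control period).
- r.capture(name): name is "scene" or "side" or "wrist"; returns the picture (400x640x3 uint8, red, green, blue); there is no depth.
- r.get_calibration(name): a dict with "K" (3x3 intrinsics, pixels), "rvec" (rotation vector, rad) and "tvec" (3), from world to camera coordinates, as OpenCV has them. Camera axes: x right, y down, z forward; pixel columns grow to the right and rows downward; lengths in m; the calibration is good to about 2 mm. A picture is of the moment at which its call begins: read the wrist's pose just before it. get_calibration takes no time and is no camera call; for the wrist camera it gives the pose at the moment of the call.
- r.close_job(): hands the job in, once; it reports no verdict.
The state is a dict: "time_s": time; "joints": joint angles; "qd": joint speeds; "joint_torque": joint torques, N m; "tcp_pos": TCP position; "eef_rot": TCP orientation; "contact_force": force on the tool from outside, world axes, zero at the start; "moment": the same for the moment, N m; "gripper_width": finger opening in m.
Only numpy, scipy, OpenCV 4.12 (cv2) and the standard library are available. Lean on these libraries where they do the work, as an engineer would, in place of code of your own. Each camera call takes 0.05 s, during which the arm holds its last target. There are 200 camera calls.

### The job

Fit the yellow end cover to the bearing unit: set it, dome up, into the round mouth of the unit and let go of it, then put the fitting sleeve over its dome and press straight down until all the catches snap over the flange and the cover stays down. Press with no more than 25 N, because the plastic cracks, and go by feel: how deep the catches sit differs from unit to unit. Then stand the fitting sleeve back upright on the bench, clear of the unit, and leave the other tools and parts alone.

Things in the scene. Friction and masses are not known exactly. Their poses are not given: they have to be found in the camera images.
- housing: Flange bearing unit, fixed. Steel plate 150 x 150 x 10 mm, on it a dark green-grey cast flange 112 mm square (top at 24 mm) with four hex bolts (up to 32.5 mm) near its corners, and a round boss 81 mm across, rising to the rim 56 mm above the bench. A brass grease nipple points to its -x. Origin: on the boss's axis, at the plate's underside; z up. Four spring catches stand inside the mouth.
- housing_mouth (a point): Centre of the mouth in the unit's rim plane, 56 mm above the bench, z up. The bore is 59 mm wide; its 3 mm chamfer opens to 64 mm. A cover let go in the mouth rests loose and level on a soft wave spring (0.2 N per mm), its underside 5 mm below the rim in every unit; the spring lifts it back there whenever it is not caught.
- housing_catches (a point): On the bore's axis, 13.3 mm below the rim: nominal height of the noses of four steel spring catches, which yield outward. Their true height is up to 6 mm more or less, not reported. The cover meets them with its underside at nose height; 9 to 13 N takes it past, the force falls off, they close over the flange with its underside 7.7 mm below the noses; solid stop 0.5 mm lower.
- cover: Yellow plastic end cover, loose, 35 g, on the bench, dome up. Flange 56 mm across, 5.8 mm thick, lower edge bevelled to 50 mm; on it a straight dome, 29 mm across, 22 mm high (27.8 mm in all): grip it there. Origin: centre of the flange's underside; z up through the dome. 1.5 mm play all round in the bore; its yaw does not matter. More than 25 N from the sleeve cracks it.
- driver: Fitting sleeve, loose, 0.2 to 0.33 kg, 112 mm tall, standing on its open end. Below, an aluminium tube 45 mm across, 36 mm inside, 30 mm deep, closed above (aluminium up to 37 mm); above, a black ribbed handle 28 mm across, straight from 44 to 109 mm. Origin: centre of the open lower end; z up along the handle. Goes over the cover's dome with 3.5 mm play all round and bears on its flange.
- tape: Black tape measure, 37 x 80 x 69 mm, standing on its edge on the bench; bystander. Origin: centre of its underside.
- hex_key: Black hex key, 33 x 93 x 6 mm, lying on the bench; bystander. Origin: centre of its underside.
- bolt_a: Steel hex bolt, 60 mm long, 19 mm head, lying on the bench; bystander. Origin: centre of its underside.
- torch: Black torch, 36 x 122 x 36 mm, lying on the bench; bystander. Origin: centre of its underside.
Things that resemble listed ones, but are neither listed nor needed, are in the scene too. Leave any pink or turquoise look-alike of the driver alone.

How it is judged:
By the outcome, as a careful person would: the job done as asked, in the order asked, and still so for the second after the job is handed in, with the robot touching nothing.
It also fails if it takes over 67 s, if anything falls off the work surface, if the arm or the gripper's body presses on something with over 40 N, if the wrist force passes 120 N, or if a joint passes its speed limit or range.

## Working session

There is one attempt and no reset: what is moved stays moved. The work goes in short steps, Python scripts to look and compute and a tool call to move; the robot and the scene stay as the last step left them, time stands still between calls to the robot, and variables do not carry over. Pictures are saved under pics/ and viewed, about 8 in all and at most 12, crops included, and the job is handed in when it is done.

Besides the shell and the picture viewer there is one more tool, called by a JSON object that holds its "op" and its "data". carry_out: Moves the arm, as the interface text tells. Its arguments: {"type":"object","properties":{"plan":{"type":"array","items":{"type":"array"}},"grip_force":{"type":"number"}},"required":["plan"]}

```bash
mkdir -p pics; cat > h.py <<'E'
import numpy as np, cv2
from plant import r
def snap(n,f):
    im=r.capture(n); cv2.imwrite('pics/'+f,cv2.cvtColor(im,cv2.COLOR_RGB2BGR)); return im
def cal(n):
    c=r.get_calibration(n); return np.array(c['K'],float),cv2.Rodrigues(np.array(c['rvec'],float))[0],np.array(c['tvec'],float).reshape(3)
def back(n,u,v,z,c=None):
    K,R,t=c or cal(n); d=R.T@np.linalg.solve(K,[u,v,1]); o=-R.T@t; return o+d*(z-o[2])/d[2]
def proj(n,p,c=None):
    K,R,t=c or cal(n); q=K@(R@np.array(p,float)+t); return q[:2]/q[2]
E
python3 - <<'E'
from h import *
s=r.get_state(); print({k:np.round(v,4) for k,v in s.items()})
a=snap('scene','a.png'); b=snap('side','b.png'); c=snap('wrist','c.png')
for n in ('scene','side','wrist'):
    K,R,t=cal(n); print(n,K[0,0],np.round(-R.T@t,3),np.round(R[2],3))
E
```

```text
{'time_s': np.float64(0.0), 'joints': array([ 1.65066e+01,  2.05926e+01,  6.32400e-01, -2.12000e-02,
       -7.01354e+01, -1.65065e+01]), 'qd': array([-0.0442, -0.0554,  0.0901,  0.0749,  0.0209,  0.0167]), 'joint_torque': array([-8.00000e-04, -5.82727e+01,  2.93058e+01,  6.99750e+00,
        6.90000e-03, -2.00000e-04]), 'tcp_pos': array([ 0.6748, -0.    ,  0.4037]), 'eef_rot': array([ 1.799027e+02, -8.000000e-03, -9.000710e+01]), 'contact_force': array([ 0.2604, -0.1452,  0.0921]), 'moment': array([-0.03  , -0.0522, -0.0186]), 'gripper_width': np.float64(0.0878)}
scene 389.11895090665655 [0.285 0.624 0.731] [ 0.307 -0.64  -0.704]
side 423.1756656491041 [0.319 0.702 0.648] [ 0.294 -0.755 -0.586]
wrist 334.94167027017363 [ 0.674 -0.074  0.384] [-0.001  0.275 -0.961]
```

View pics/a.png

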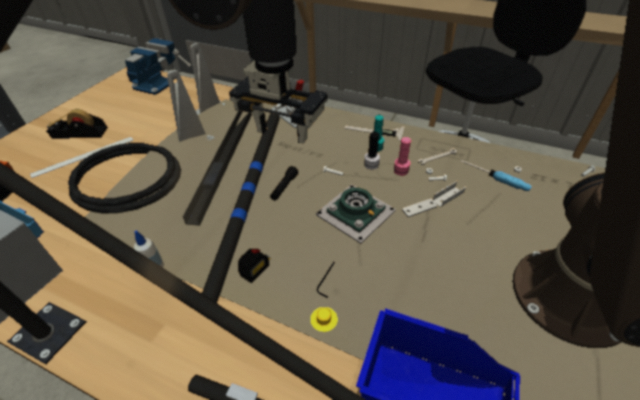

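View pics/b.png

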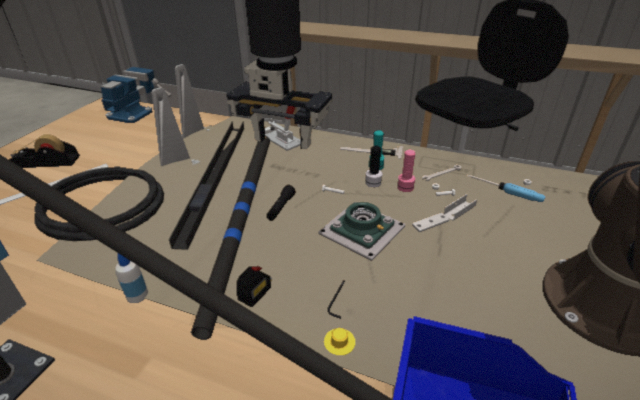

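View pics/c.png

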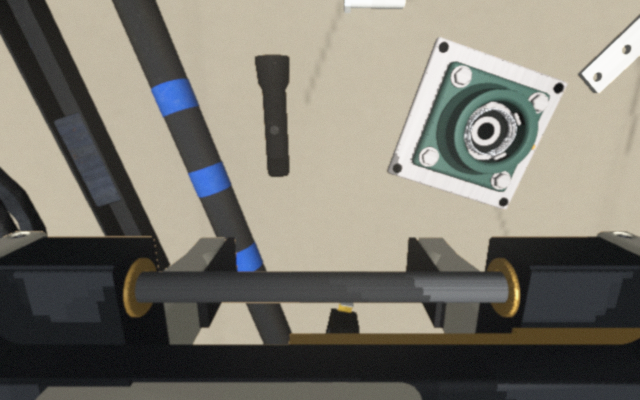

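```bash
python3 - <<'E'
from h import *
C={n:cal(n) for n in('scene','side','wrist')}
I={n:cv2.imread(f'pics/{f}.png') for n,f in zip(C,'abc')}
for n in('scene','side'):
    h=cv2.cvtColor(I[n],cv2.COLOR_BGR2HSV); m=cv2.inRange(h,(22,120,90),(36,255,255))
    k,l,st,ce=cv2.connectedComponentsWithStats(m)
    for i in range(1,k):
        if st[i,4]>150:
            x,y,w,hh,a=st[i]; print(n,'yellow',st[i],ce[i],back(n,ce[i][0],ce[i][1],.009,C[n]).round(4))
for n,p in(('scene',[(319,211),(362,239),(394,209),(351,184)]),('side',[(321,231),(371,254),(404,226),(356,205)]),('wrist',[(441,38),(567,86),(504,208),(390,171)])):
    P=np.array([back(n,*q,.010,C[n]) for q in p]); print(n,'plate',P.round(4)[:,:2].tolist(),P.mean(0).round(4))
print('driver base',back('scene',372,161,.015,C['scene']),back('side',374,180,.015,C['side']))
def crop(n,x,y,w,h,s): return cv2.resize(I[n][y:y+h,x:x+w],None,fx=s,fy=s,interpolation=cv2.INTER_CUBIC)
A=np.hstack([crop('scene',345,105,80,75,5),crop('side',345,120,80,75,5)])
B=np.hstack([crop('scene',315,180,80,45,5),crop('side',320,195,80,45,5)])
cv2.imwrite('pics/d.png',np.vstack([A[:, :800],B[:, :800]]))
E
```

```text
scene yellow [310 307  28  26 569] [323.52196837 318.97891037] [0.4566 0.2658 0.009 ]
side yellow [324 328  31  27 678] [339.10766962 341.2020649 ] [0.4562 0.267  0.009 ]
scene plate [[0.5923, -0.0082], [0.458, 0.0362], [0.4172, -0.0919], [0.5545, -0.1385]] [ 0.5055 -0.0506  0.01  ]
side plate [[0.591, -0.0007], [0.4616, 0.0344], [0.4138, -0.0844], [0.5438, -0.1253]] [ 0.5026 -0.044   0.01  ]
wrist plate [[0.5514, -0.1384], [0.4133, -0.0919], [0.4598, 0.0435], [0.5957, -0.0006]] [ 0.505  -0.0469  0.01  ]
driver base [ 0.53286999 -0.25175687  0.015     ] [ 0.52907222 -0.24396416  0.015     ]
```

View pics/d.png

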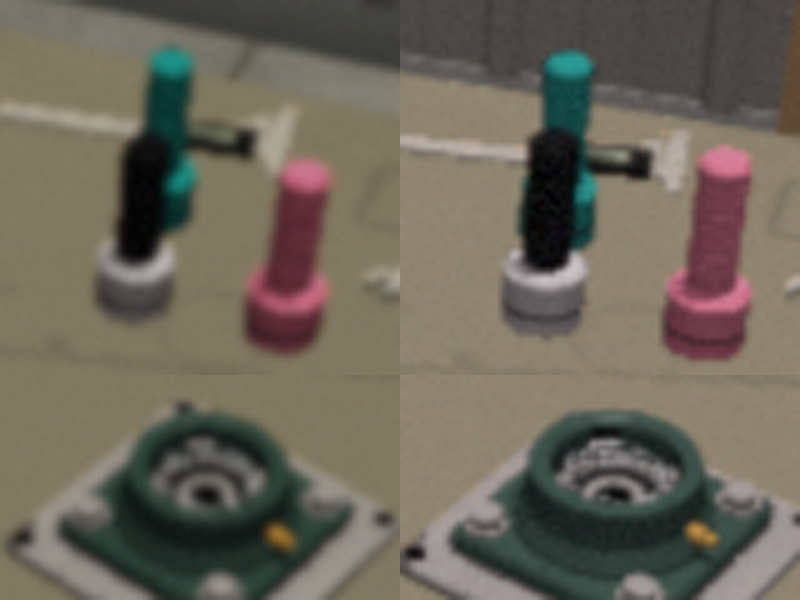

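```bash
python3 - <<'E'
from h import *
C={n:cal(n) for n in('scene','side','wrist')}
# pole: plane intersection
def plane(n,a,b):
    K,R,t=C[n]; o=-R.T@t; d=[R.T@np.linalg.solve(K,[*p,1]) for p in(a,b)]; N=np.cross(*d); N/=np.linalg.norm(N); return N,N@o
import itertools
g={n:cv2.cvtColor(cv2.imread(f'pics/{f}.png'),cv2.COLOR_BGR2GRAY) for n,f in(('scene','a'),('side','b'))}
def mid(n,u,v0):
    col=g[n][:,u].astype(int); vs=[v for v in range(v0-30,min(v0+30,399)) if col[v]<60]; return np.mean(vs),len(vs)
for n in g: print(n,[ (u,mid(n,u,v)) for u,v in ((40,195),(180,280),(280,345))])
P={n:plane(n,(180,mid(n,180,285)[0]),(280,mid(n,280,345)[0])) for n in g}
N=np.array([P[n][0] for n in P]); d=np.array([P[n][1] for n in P])
for x in (.2,.4,.5,.6,.8): print(x,np.linalg.solve(np.vstack([N,[1,0,0]]),[*d,x]).round(3))
for nm,ps,z in (('driver top of tube',(('scene',(345+136/5,105+258/5)),('side',(345+145/5,120+268/5))),.037),
 ('handle top',(('scene',(345+147/5,105+147/5)),('side',(345+151/5,120+140/5))),.110),
 ('pink',(('scene',(345+287/5,105+290/5)),('side',(345+308/5,120+290/5))),.037),
 ('teal top',(('scene',(345+171/5,105+62/5)),('side',(345+169/5,120+63/5))),.110),
 ('rim',(('scene',(345+(211.5-150)/5,180+(463-375)/5)),('side',(320+(615-400)/5,195+(465-375)/5))),.056),
 ('tape',(('scene',(254,264)),('side',(254,285))),.035)):
    print(nm,[back(n,*p,z,C[n]).round(4)[:2].tolist() for n,p in ps])
E
```

```text
scene [(40, (np.float64(199.0), 21)), (180, (np.float64(289.5), 20)), (280, (np.float64(355.0), 19))]
side [(40, (np.float64(200.4468085106383), 47)), (180, (np.float64(279.5), 24)), (280, (np.float64(341.5), 24))]
0.2 [0.2   0.441 0.103]
0.4 [0.4   0.44  0.194]
0.5 [0.5   0.44  0.239]
0.6 [0.6   0.439 0.285]
0.8 [0.8   0.438 0.376]
driver top of tube [[0.5314, -0.2442], [0.5298, -0.2413]]
handle top [[0.5324, -0.2491], [0.5334, -0.2492]]
pink [[0.4437, -0.2497], [0.4437, -0.2493]]
teal top [[0.5474, -0.3359], [0.5463, -0.3368]]
rim [[0.5043, -0.0485], [0.5039, -0.0419]]
tape [[0.6453, 0.2195], [0.6453, 0.2219]]
```

{"op": "carry_out", "data": {"plan": [[[-0.0222,0.0183,0.0078],[0,0,0],0],[[-0.0222,0.0183,0.0078],[0,0,0],0],[[-0.0222,0.0183,0.0078],[0,0,0],0],[[-0.0222,0.0183,0.0078],[0,0,0],0],[[-0.0222,0.0183,0.0078],[0,0,0],0],[[-0.0222,0.0183,0.0078],[0,0,0],0],[[-0.0222,0.0183,0.0078],[0,0,0],0],[[-0.0222,0.0183,0.0078],[0,0,0],0],[[-0.0222,0.0183,0.0078],[0,0,0],0],[[-0.0222,0.0183,0.0078],[0,0,0],0],[[-0.0222,0.0183,0.0078],[0,0,0],0],[[-0.0222,0.0183,0.0078],[0,0,0],0]], "grip_force": 10}}

```text
time_s: 1.15
tcp_pos: [0.4543, 0.2672, 0.3107]
eef_rot: [180.0, -0.0, -90.0]
contact_force: [0.6, 0.5, 0.1]
gripper_width: 0.0875
```

{"op": "carry_out", "data": {"plan": [[[0,0,0],[0,0,0],0],[[0,0,0],[0,0,0],0],[[0,0,0],[0,0,0],0]]}}

```text
time_s: 1.4
tcp_pos: [0.4554, 0.2665, 0.3111]
eef_rot: [180.0, -0.0, -89.9]
contact_force: [-0.3, -0.6, 0.0]
gripper_width: 0.0874
```

```bash
python3 - <<'E'
from h import *
c=cal('wrist'); im=snap('wrist','e.png'); s=r.get_state(); print(s['time_s'],s['tcp_pos'],s['eef_rot'],s['contact_force'])
h=cv2.cvtColor(im,cv2.COLOR_RGB2HSV); m=cv2.inRange(h,(20,110,60),(38,255,255))
k,l,st,ce=cv2.connectedComponentsWithStats(m)
for i in range(1,k):
    if st[i,4]>300: print(st[i],ce[i],back('wrist',*ce[i],.006,c))
E
```

```text
1.45 [0.45566393 0.26616959 0.31119945] [-1.79990710e+02  1.38554872e-04 -9.00021222e+01] [-1.06757688 -0.55640519  0.02021893]
[ 76  76  24  21 389] [88.07455013 86.0437018 ] [0.64303383 0.1789971  0.006     ]
[ 81 121  15  49 625] [ 88.2816 144.3216] [0.65176861 0.2257293  0.006     ]
[ 288  157   63   62 3066] [319.16046967 187.59001957] [0.45655077 0.26327294 0.006     ]
[525 328  80  16 478] [565.87029289 336.04811715] [0.20944317 0.41628194 0.006     ]
```

View pics/e.png

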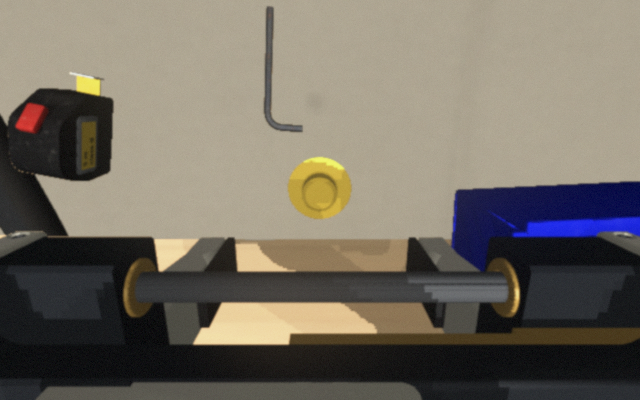

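{"op": "carry_out", "data": {"plan": [[[0,0,0],[0,0,-7.16],0],[[0,0,0],[0,0,-7.16],0],[[0,0,0],[0,0,-7.16],0],[[0,0,0],[0,0,-7.16],0],[[0,0,0],[0,0,-7.16],0],[[0,0,0],[0,0,-7.16],0],[[0,0,0],[0,0,-7.16],0],[[0,0,0],[0,0,-7.16],0],[[0,0,0],[0,0,-7.16],0],[[0,0,0],[0,0,-7.16],0],[[0,0,0],[0,0,-7.16],0],[[0,0,0],[0,0,-7.16],0]]}}

```text
time_s: 2.45
tcp_pos: [0.4561, 0.2655, 0.3113]
eef_rot: [-180.0, -0.0, -3.8]
contact_force: [-0.2, -0.6, 0.8]
gripper_width: 0.0876
```

{"op": "carry_out", "data": {"plan": [[[0,0,0],[0,0,-4.08],0],[[0,0,0],[0,0,0],0],[[0,0,0],[0,0,0],0],[[0,0,0],[0,0,0],0]]}}

```text
time_s: 2.78
tcp_pos: [0.4558, 0.2659, 0.3112]
eef_rot: [-180.0, -0.0, -0.2]
contact_force: [0.3, -0.4, 0.2]
gripper_width: 0.0875
```

```bash
cat > yel.py <<'E'
from h import *
c=cal('wrist'); im=r.capture('wrist'); s=r.get_state(); print(s['time_s'],s['joints'].round(1) if hasattr(s['joints'],'round') else s['joints'],s['tcp_pos'],s['eef_rot'],s['contact_force'])
h=cv2.cvtColor(im,cv2.COLOR_RGB2HSV); m=cv2.inRange(h,(20,110,60),(38,255,255))
k,l,st,ce=cv2.connectedComponentsWithStats(m)
for i in range(1,k):
    if st[i,4]>1000:
        x,y,w,hh,a=st[i]; print(st[i],ce[i],back('wrist',*ce[i],.006,c),back('wrist',x+w/2-.5,y+hh/2-.5,.005,c))
E
python3 yel.py
```

```text
2.8333 [ 51.6  11.5 -25.2   0.  -53.3  38.2] [0.45567303 0.26602804 0.31115301] [-1.79992962e+02 -7.34234079e-03 -1.67129174e-01] [-0.5295852  -0.11560462  0.08873532]
[ 293  159   63   61 3056] [323.73560209 189.08082461] [0.45747449 0.26417715 0.006     ] [0.45729505 0.26393733 0.005     ]
[ 336  328  302   16 2182] [504.58249313 337.13703025] [0.30362108 0.08298494 0.006     ] [0.30484132 0.10080684 0.005     ]
```

{"op": "carry_out", "data": {"plan": [[[0.0013,0.0023,0.015],[0,0,0],60],[[0,0,0.015],[0,0,0],60],[[0,0,0.015],[0,0,0],60],[[0,0,0.015],[0,0,0],60],[[0,0,0.015],[0,0,0],60],[[0,0,0.015],[0,0,0],60],[[0,0,0.014],[0,0,0],60],[[0,0,0.01],[0,0,0],60],[[0,0,0.006],[0,0,0],60],[[0,0,0.003],[0,0,0],60],[[0,0,0],[0,0,0],60],[[0,0,0],[0,0,0],60]]}}

```text
time_s: 3.83
tcp_pos: [0.4569, 0.2643, 0.1885]
eef_rot: [-180.0, -0.0, -0.0]
contact_force: [-0.6, 0.9, 0.9]
gripper_width: 0.0671
```

{"op": "carry_out", "data": {"plan": [[[0,0,0.001],[0,0,0],255],[[0,0,0],[0,0,0],255],[[0,0,0],[0,0,0],255],[[0,0,0],[0,0,0],255],[[0,0,0],[0,0,0],255],[[0,0,0],[0,0,0],255],[[0,0,0],[0,0,0],255],[[0,0,0],[0,0,0],255]], "grip_force": 12}}

```text
time_s: 4.5
tcp_pos: [0.4567, 0.2641, 0.1871]
eef_rot: [180.0, -0.0, 0.0]
contact_force: [-0.7, -0.1, 1.6]
gripper_width: 0.0289
```

{"op": "carry_out", "data": {"plan": [[[0,0,-0.01],[0,0,0],255],[[0,0,-0.025],[0,0,0],255],[[0,0,-0.035],[0,0,0],255],[[0,0,-0.035],[0,0,0],255],[[0,0,-0.025],[0,0,0],255],[[-0.002,0.011,-0.013],[0,0,0],255],[[-0.003,0.03,0],[0,0,0],255],[[-0.003,0.03,0],[0,0,0],255],[[-0.004,0.03,0],[0,0,0],255],[[-0.004,0.03,0],[0,0,0],255],[[-0.004,0.03,0],[0,0,0],255],[[-0.003,0.03,0],[0,0,0],255]]}}

```text
time_s: 5.5
tcp_pos: [0.4329, 0.0716, 0.3308]
eef_rot: [-180.0, -0.0, 0.0]
contact_force: [-0.0, -0.6, -0.4]
gripper_width: 0.0285
```

{"op": "carry_out", "data": {"plan": [[[-0.003,0.03,0],[0,0,0],255],[[-0.003,0.03,0],[0,0,0],255],[[-0.003,0.03,0],[0,0,0],255],[[0,0.02,0],[0,0,0],255],[[0,0.01,0],[0,0,0],255],[[0,0,0],[0,0,0],255],[[0,0,0],[0,0,0],255],[[0,0,0],[0,0,0],255],[[0,0,0],[0,0,0],255]]}}

```text
time_s: 6.25
tcp_pos: [0.4248, -0.0462, 0.3302]
eef_rot: [-180.0, -0.0, 0.1]
contact_force: [0.8, 0.5, -0.1]
gripper_width: 0.0281
```

```bash
python3 - <<'E'
from h import *
import json
c=cal('wrist'); im=snap('wrist','f.png'); s=r.get_state(); print(s['time_s'],s['tcp_pos'],s['eef_rot'],s['gripper_width'])
json.dump([a.tolist() for a in c],open('f.json','w'))
th=np.linspace(0,2*np.pi,200)
v=cv2.cvtColor(im,cv2.COLOR_RGB2BGR)
for rr,col in((.0405,(0,0,255)),(.032,(255,0,255))):
    for t in th: 
        p=proj('wrist',(.5045+rr*np.cos(t),-.047+rr*np.sin(t),.056),c).round().astype(int); cv2.circle(v,tuple(int(q) for q in p),0,col,-1)
cv2.imwrite('pics/g.png',v)
E
```

```text
6.3 [ 0.42484203 -0.04614125  0.33013439] [-1.79996738e+02 -3.07964645e-03  6.90207259e-02] 0.028703038465932085
```

View pics/g.png

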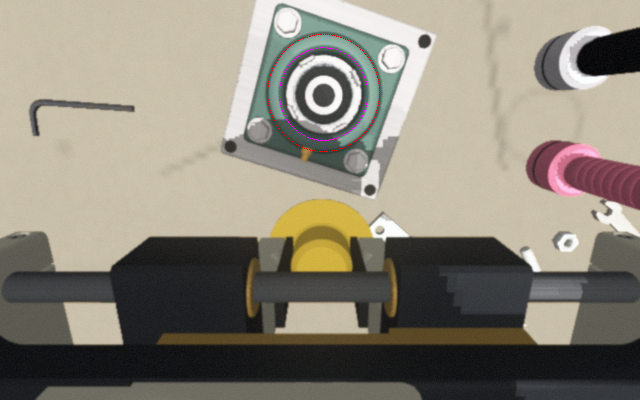

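```bash
python3 - <<'E'
from h import *
import json
from scipy.optimize import minimize
c=[np.array(a) for a in json.load(open('f.json'))]
im=cv2.imread('pics/f.png'); 
for nm,P,z in(('bolts',[(287,22),(392,58),(357,161),(259,130)],.030),('platedots',[(425,41),(370,190),(230,146)],.01)):
    Q=np.array([back('w',*p,z,c) for p in P]); print(nm,Q.round(4)[:,:2].tolist(),Q.mean(0).round(4), (Q[0]+Q[2])/2)
G=cv2.GaussianBlur(im,(0,0),1.2).astype(float)
g=np.sqrt(sum(cv2.Sobel(G[...,i],cv2.CV_64F,1,0)**2+cv2.Sobel(G[...,i],cv2.CV_64F,0,1)**2 for i in range(3)))
th=np.linspace(0,2*np.pi,240,endpoint=False)
def sc(x,y,rr,z):
    p=np.c_[x+rr*np.cos(th),y+rr*np.sin(th),0*th+z]; q=(c[0]@(c[1]@p.T+c[2][:,None])); q=(q[:2]/q[2]).astype(np.float32)
    return np.minimum(cv2.remap(g.astype(np.float32),q[0][None],q[1][None],cv2.INTER_LINEAR),150).mean()
xs=np.arange(.496,.5135,.0005); ys=np.arange(-.056,-.0375,.0005)
for rr,z in((.0405,.056),(.032,.056),(.0295,.053),(.0405,.056)):
    S=np.array([[sc(x,y,rr,z) for y in ys] for x in xs]); i,j=np.unravel_index(S.argmax(),S.shape); print(rr,xs[i],ys[j],S.max(),np.median(S))
cv2.imwrite('pics/i.png',cv2.resize(im[0:210,210:450],None,fx=3,fy=2.8,interpolation=cv2.INTER_CUBIC))
E
```

```text
bolts [[0.558, -0.0197], [0.5328, -0.1006], [0.4523, -0.0758], [0.4778, 0.0055]] [ 0.5052 -0.0477  0.03  ] [ 0.50511338 -0.04776317  0.03      ]
platedots [[0.5482, -0.1308], [0.422, -0.0908], [0.4623, 0.0357]] [ 0.4775 -0.062   0.01  ] [ 0.50527579 -0.04756815  0.01      ]
0.0405 0.5055000000000001 -0.04499999999999999 122.882515 85.49934
0.032 0.5055000000000001 -0.047499999999999994 130.02031 100.36742
0.0295 0.5065 -0.049999999999999996 142.68959 103.58699
0.0405 0.5055000000000001 -0.04499999999999999 122.882515 85.49934
```

View pics/i.png

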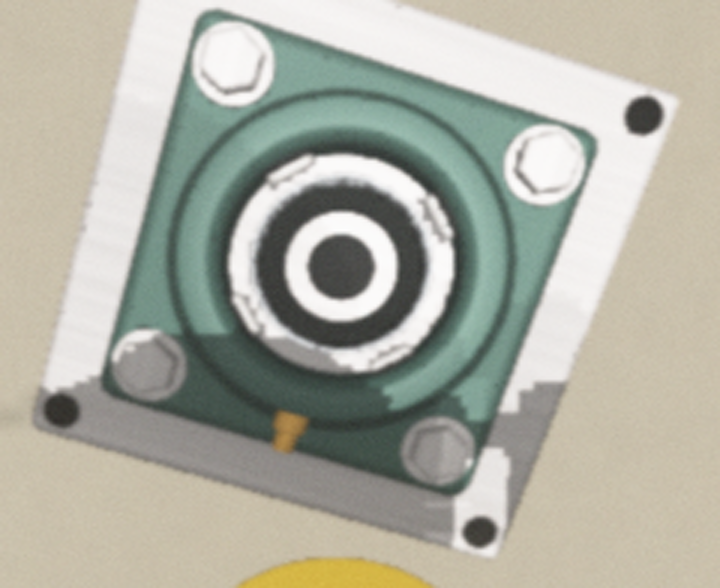

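{"op": "carry_out", "data": {"plan": [[[0.01,0.001,0],[0,0,0],255],[[0.02,0,0.005],[0,0,0],255],[[0.025,0,0.01],[0,0,0],255],[[0.018,0,0.015],[0,0,0],255],[[0.0072,0,0.015],[0,0,0],255],[[0,0,0.015],[0,0,0],255],[[0,0,0.012],[0,0,0],255],[[0,0,0.006],[0,0,0],255],[[0,0,0],[0,0,0],255],[[0,0,0],[0,0,0],255],[[0,0,0],[0,0,0],255]]}}

```text
time_s: 7.22
tcp_pos: [0.5054, -0.0477, 0.2528]
eef_rot: [-180.0, -0.1, 0.0]
contact_force: [0.5, 0.1, -1.1]
gripper_width: 0.0286
```

```bash
python3 - <<'E'
from h import *
im=[snap('scene','j1.png'),snap('side','j2.png')]; s=r.get_state(); print(s['time_s'],s['tcp_pos'],s['eef_rot'],s['contact_force'],s['gripper_width'])
print(proj('scene',(.505,-.047,.06)),proj('side',(.505,-.047,.06)))
O=[cv2.resize(i[y:y+75,x:x+80],None,fx=5,fy=5,interpolation=cv2.INTER_CUBIC) for i,(x,y) in zip(im,((315,155),(320,170)))]
cv2.imwrite('pics/j.png',cv2.cvtColor(np.hstack(O),cv2.COLOR_RGB2BGR))
E
```

```text
7.3167 [ 0.50523368 -0.04775368  0.25299275] [-1.79979614e+02 -9.73771058e-02  2.28736628e-02] [-0.07832999  0.12111872 -0.02156709] 0.028517607615548987
[356.88790258 196.72945618] [363.23389871 210.20923342]
```

View pics/j.png

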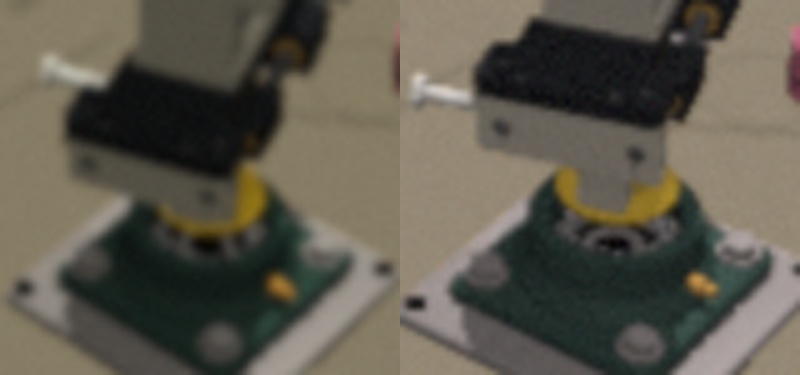

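{"op": "carry_out", "data": {"plan": [[[0,0,0.004],[0,0,0],255],[[0,0,0.003],[0,0,0],255],[[0,0,0.002],[0,0,0],255],[[0,0,0.002],[0,0,0],255],[[0,0,0.0015],[0,0,0],255],[[0,0,0],[0,0,0],255],[[0,0,0],[0,0,0],255],[[0,0,0],[0,0,0],255]]}}

```text
time_s: 7.98
tcp_pos: [0.5049, -0.0479, 0.2396]
eef_rot: [180.0, 0.0, 0.0]
contact_force: [-0.2, -0.3, 0.7]
gripper_width: 0.0285
```

{"op": "carry_out", "data": {"plan": [[[0,0,0.001],[0,0,0],255],[[0,0,0],[0,0,0],255],[[0,0,0],[0,0,0],90],[[0,0,0],[0,0,0],90],[[0,0,0],[0,0,0],90],[[0,0,0],[0,0,0],90],[[0,0,0],[0,0,0],90],[[0,0,-0.008],[0,0,0],90],[[0,0,-0.025],[0,0,0],90],[[0,0,-0.03],[0,0,0],90],[[0,0,-0.03],[0,0,0],90],[[-0.01,0,-0.02],[0,0,0],90]]}}

```text
time_s: 8.98
tcp_pos: [0.4963, -0.0478, 0.355]
eef_rot: [180.0, -0.2, 0.0]
contact_force: [1.3, 0.3, 1.1]
gripper_width: 0.0566
```

{"op": "carry_out", "data": {"plan": [[[-0.02,0.025,0],[0,0,0],90],[[-0.02,0.03,0],[0,0,0],90],[[-0.02,0.03,0],[0,0,0],90],[[-0.01,0.035,0],[0,0,0],90],[[0,0.035,0],[0,0,0],90],[[0,0.03,0],[0,0,0],90],[[0,0.013,0],[0,0,0],90],[[0,0,0],[0,0,0],90],[[0,0,0],[0,0,0],90],[[0,0,0],[0,0,0],90]]}}

```text
time_s: 9.82
tcp_pos: [0.4247, -0.2457, 0.3518]
eef_rot: [-180.0, -0.0, -0.0]
contact_force: [-0.2, 0.7, 1.1]
gripper_width: 0.0567
```

```bash
python3 - <<'E'
from h import *
import json
c=cal('wrist'); im=snap('wrist','k.png'); s=r.get_state(); print(s['time_s'],s['tcp_pos'],s['eef_rot'],s['gripper_width'])
json.dump([a.tolist() for a in c],open('k.json','w'))
cs=cal('side'); sd=snap('side','k2.png')
h=cv2.cvtColor(sd,cv2.COLOR_RGB2HSV); m=cv2.inRange(h,(22,120,60),(36,255,255)); m[:,:320]=0;m[:190]=0
k,l,st,ce=cv2.connectedComponentsWithStats(m)
for i in range(1,k):
    if st[i,4]>60: print(st[i],ce[i])
v=np.zeros((600,640,3),np.uint8); v[:400]=im; v[400:600,:200]=cv2.resize(sd[190:250,332:392],(200,200),interpolation=cv2.INTER_CUBIC)
cv2.imwrite('pics/k3.png',cv2.cvtColor(v,cv2.COLOR_RGB2BGR))
E
```

```text
9.8667 [ 0.42479882 -0.24538248  0.35183944] [-1.79995508e+02 -1.76543308e-02  2.42802300e-02] 0.05657262532399878
[351 201  25  20 354] [362.93785311 210.81355932]
```

View pics/k3.png

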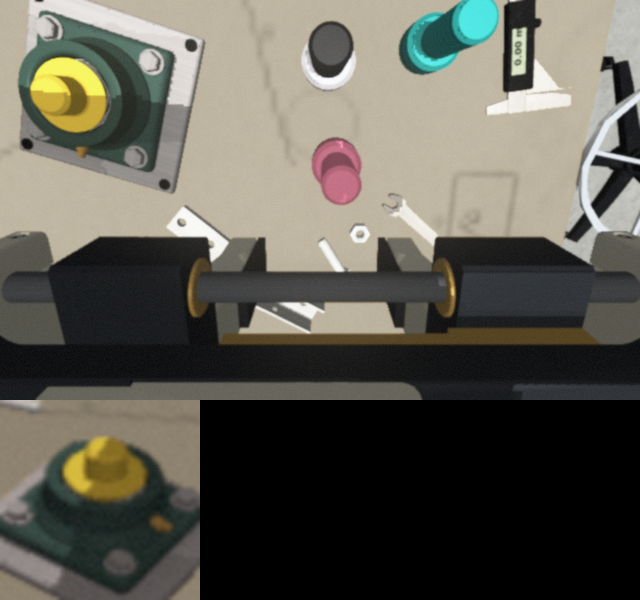

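```bash
python3 - <<'E'
from h import *
import json
c=[np.array(a) for a in json.load(open('k.json'))]
im=cv2.imread('pics/k.png'); v=im.copy()
print('handle top',back('w',331,43,.111,c)); 
th=np.linspace(0,2*np.pi,120)
X,Y=.5315,-.2475
for rr,z,col in((.0225,.037,(0,0,255)),(.0225,0,(255,0,0)),(.013,.112,(0,255,0))):
    for t in th:
        p=proj('w',(X+rr*np.cos(t),Y+rr*np.sin(t),z),c).round().astype(int); cv2.circle(v,(int(p[0]),int(p[1])),0,col,-1)
X,Y=.505,-.0475
for rr,z,col in((.028,.0568,(0,0,255)),(.0145,.0788,(255,0,0))):
    for t in th:
        p=proj('w',(X+rr*np.cos(t),Y+rr*np.sin(t),z),c).round().astype(int); cv2.circle(v,(int(p[0]),int(p[1])),0,col,-1)
a=cv2.resize(v[5:105,280:380],(400,400),interpolation=cv2.INTER_NEAREST);b=cv2.resize(v[45:145,15:115],(400,400),interpolation=cv2.INTER_NEAREST)
cv2.imwrite('pics/l.png',np.hstack([a,b]))
E
```

```text
handle top [ 0.53373126 -0.25114801  0.111     ]
```

View pics/l.png

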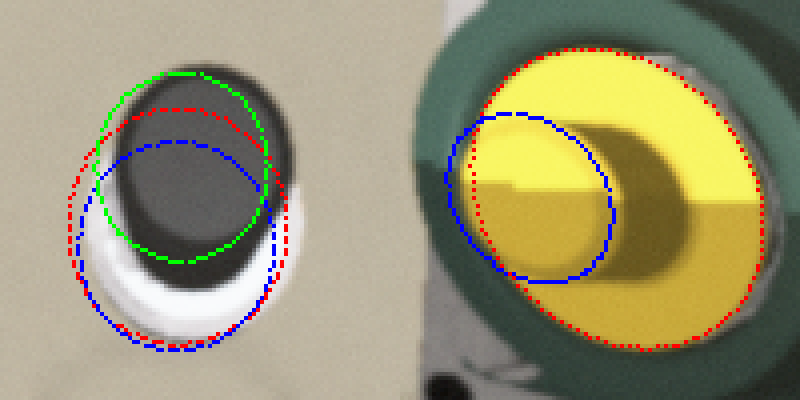

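{"op": "carry_out", "data": {"plan": [[[0.015,0.0056,0],[0,0,0],90],[[0.025,0,0],[0,0,0],90],[[0.03,0,0],[0,0,0],90],[[0.025,0,0],[0,0,0],90],[[0.0132,0,0.005],[0,0,0],90],[[0,0,0.015],[0,0,0],90],[[0,0,0.02],[0,0,0],90],[[0,0,0.02],[0,0,0],90],[[0,0,0.02],[0,0,0],90],[[0,0,0.02],[0,0,0],90],[[0,0,0.012],[0,0,0],90],[[0,0,0],[0,0,0],90]]}}

```text
time_s: 10.92
tcp_pos: [0.5317, -0.2505, 0.2366]
eef_rot: [-179.9, 0.3, 0.0]
contact_force: [0.8, 0.0, -0.7]
gripper_width: 0.0564
```

{"op": "carry_out", "data": {"plan": [[[0,0,0],[0,0,0],90],[[0,0,0],[0,0,0],90]]}}

```text
time_s: 11.08
tcp_pos: [0.5335, -0.2512, 0.2404]
eef_rot: [180.0, -0.1, 0.1]
contact_force: [0.4, -0.0, 0.2]
gripper_width: 0.0564
```

```bash
python3 - <<'E'
from h import *
c=cal('wrist'); im=snap('wrist','m.png'); s=r.get_state(); print(s['time_s'],s['tcp_pos'],s['eef_rot'],s['gripper_width'])
v=cv2.cvtColor(im,cv2.COLOR_RGB2BGR)
cv2.imwrite('pics/m2.png',v[120:400,150:500])
print(proj('w',(.533,-.251,.112),c))
E
```

```text
11.1333 [ 0.53353729 -0.25129321  0.24075625] [ 1.79976316e+02 -9.74938540e-02  4.26566047e-02] 0.05693194311241039
[321.90635863 311.00616155]
```

View pics/m2.png

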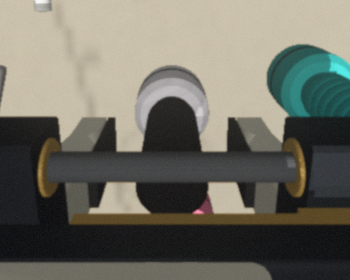

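{"op": "carry_out", "data": {"plan": [[[0,0,0],[0,0,0],255],[[0,0,0],[0,0,0],255],[[0,0,0],[0,0,0],255],[[0,0,0],[0,0,0],255],[[0,0,0],[0,0,0],255],[[0,0,0],[0,0,0],255],[[0,0,0],[0,0,0],255],[[0,0,0],[0,0,0],255]], "grip_force": 50}}

```text
time_s: 11.8
tcp_pos: [0.5331, -0.2515, 0.2397]
eef_rot: [180.0, -0.0, 0.0]
contact_force: [-0.5, 0.5, 2.1]
gripper_width: 0.0273
```

```bash
python3 - <<'E'
from h import *
s=r.get_state(); print(s['time_s'],s['tcp_pos'],s['eef_rot'],s['contact_force'],s['moment'],s['gripper_width'])
E
```

```text
11.8 [ 0.5331181  -0.25154341  0.23974609] [ 1.79995146e+02 -8.64556381e-03  3.79583768e-03] [-0.48006321  0.52950061  2.09102241] [0.15325561 0.27693258 0.00594862] 0.027318033203653457
```

{"op": "carry_out", "data": {"plan": [[[0,0,-0.005],[0,0,0],255],[[0,0,-0.015],[0,0,0],255],[[0,0,-0.025],[0,0,0],255],[[0,0,-0.03],[0,0,0],255],[[0,0,-0.03],[0,0,0],255],[[0,0,-0.015],[0,0,0],255],[[0,-0.01,0],[0,0,0],255],[[-0.004,-0.025,0],[0,0,0],255],[[-0.006,-0.03,0],[0,0,0],255],[[-0.006,-0.03,0],[0,0,0],255],[[-0.006,-0.03,0],[0,0,0],255],[[-0.006,-0.03,0],[0,0,0],255]]}}

```text
time_s: 12.8
tcp_pos: [0.5038, -0.0951, 0.3582]
eef_rot: [-180.0, 0.1, -0.0]
contact_force: [0.7, 0.8, -2.2]
gripper_width: 0.0272
```

{"op": "carry_out", "data": {"plan": [[[0,-0.03,0],[0,0,0],255],[[0,-0.015,0],[0,0,0],255],[[0,-0.004,0],[0,0,0],255],[[0,0,0],[0,0,0],255],[[0,0,0],[0,0,0],255],[[0,0,0],[0,0,0],255],[[0,0,0],[0,0,0],255],[[0,0,0],[0,0,0],255]]}}

```text
time_s: 13.47
tcp_pos: [0.505, -0.0483, 0.3593]
eef_rot: [180.0, 0.0, -0.1]
contact_force: [0.2, 0.8, -3.5]
gripper_width: 0.0271
```

```bash
python3 - <<'E'
from h import *
s=r.get_state(); print(s['time_s'],s['tcp_pos'],s['eef_rot'],s['contact_force'],s['gripper_width'])
c=cal('wrist'); im=snap('wrist','n.png'); s=r.get_state(); p0=np.array(s['tcp_pos'])
v=cv2.cvtColor(im,cv2.COLOR_RGB2BGR); v0=v.copy(); th=np.linspace(0,2*np.pi,160)
b=p0[2]-.2397; print('base',b,s['contact_force'])
for rr,z,col in((.0225,b,(0,0,255)),(.0225,b+.037,(255,0,0))):
    for t in th:
        p=proj('w',(p0[0]+rr*np.cos(t),p0[1]+rr*np.sin(t),z),c).round().astype(int); cv2.circle(v,(int(p[0]),int(p[1])),0,col,-1)
sd=cv2.cvtColor(snap('side','n2.png'),cv2.COLOR_RGB2BGR)
cv2.imwrite('pics/n3.png',np.hstack([cv2.resize(v[120:320,220:420],(400,400),interpolation=cv2.INTER_NEAREST),cv2.resize(sd[150:250,312:412],(400,400),interpolation=cv2.INTER_CUBIC)]))
E
```

```text
13.4667 [ 0.50501679 -0.0483033   0.35934702] [ 1.79992687e+02  2.43654601e-02 -7.60056442e-02] [ 0.20202751  0.81379891 -3.50083117] 0.02707127893428844
base 0.1196763980093116 [-0.11261955 -0.14563159 -2.41210231]
```

View pics/n3.png

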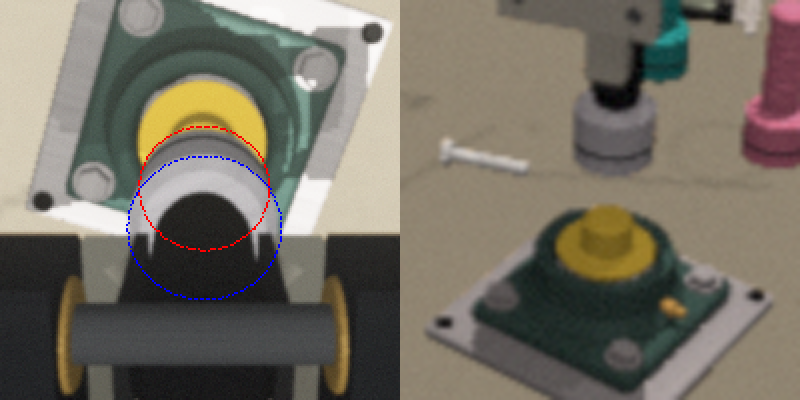

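{"op": "carry_out", "data": {"plan": [[[0,-0.0005,0.005],[0,0,0],255],[[0,0,0.012],[0,0,0],255],[[0,0,0.012],[0,0,0],255],[[0,0,0.008],[0,0,0],255],[[0,0,0.006],[0,0,0],255],[[0,0,0.005],[0,0,0],255],[[0,0,0.004],[0,0,0],255],[[0,0,0.003],[0,0,0],255],[[0,0,0],[0,0,0],255],[[0,0,0],[0,0,0],255],[[0,0,0],[0,0,0],255]]}}

```text
time_s: 14.48
tcp_pos: [0.5053, -0.047, 0.3049]
eef_rot: [-180.0, -0.0, 0.0]
contact_force: [-0.3, 0.2, -2.6]
gripper_width: 0.027
```

```bash
python3 - <<'E'
from h import *
s=r.get_state(); print(s['time_s'],s['tcp_pos'],s['eef_rot'],s['contact_force'],s['moment'])
sd=[cv2.cvtColor(snap(n,'o_'+n+'.png'),cv2.COLOR_RGB2BGR) for n in('side','scene')]
cv2.imwrite('pics/o3.png',np.hstack([cv2.resize(i[y:y+80,x:x+80],(400,400),interpolation=cv2.INTER_CUBIC) for i,(x,y) in zip(sd,((322,165),(316,150)))]))
E
```

```text
14.4833 [ 0.50527553 -0.04697727  0.30494649] [-1.79995349e+02 -4.02625022e-02  6.04974075e-03] [-0.27703802  0.22275081 -2.58503723] [-0.09502116  0.01409484  0.00445062]
```

{"op": "carry_out", "data": {"plan": [[[0,0,0.003],[0,0,0],255],[[0,0,0.003],[0,0,0],255],[[0,0,0.002],[0,0,0],255],[[0,0,0.001],[0,0,0],255],[[0,0,0],[0,0,0],255],[[0,0,0],[0,0,0],255]]}}

```text
time_s: 15.08
tcp_pos: [0.505, -0.047, 0.2955]
eef_rot: [180.0, 0.0, 0.0]
contact_force: [-0.5, -0.5, -1.5]
gripper_width: 0.0273
```

{"op": "carry_out", "data": {"plan": [[[0,0,0.001],[0,0,0],255],[[0,0,0.001],[0,0,0],255],[[0,0,0],[0,0,0],255],[[0,0,0],[0,0,0],255]]}}

```text
time_s: 15.42
tcp_pos: [0.5051, -0.047, 0.2936]
eef_rot: [180.0, -0.0, 0.0]
contact_force: [-0.5, -0.1, -1.8]
gripper_width: 0.0274
```

{"op": "carry_out", "data": {"plan": [[[0,0,0.001],[0,0,0],255],[[0,0,0.0005],[0,0,0],255],[[0,0,0],[0,0,0],255]]}}

```text
time_s: 15.67
tcp_pos: [0.5051, -0.047, 0.292]
eef_rot: [180.0, -0.0, 0.0]
contact_force: [-0.1, 0.2, -0.8]
gripper_width: 0.0275
```

{"op": "carry_out", "data": {"plan": [[[0,0,0.001],[0,0,0],255],[[0,0,0.0005],[0,0,0],255],[[0,0,0],[0,0,0],255]]}}

```text
time_s: 15.92
tcp_pos: [0.5051, -0.047, 0.2905]
eef_rot: [180.0, -0.0, 0.0]
contact_force: [-0.7, 0.1, -0.3]
gripper_width: 0.0271
```

{"op": "carry_out", "data": {"plan": [[[0,0,0.001],[0,0,0],255],[[0,0,0.0005],[0,0,0],255],[[0,0,0],[0,0,0],255]]}}

```text
time_s: 16.17
tcp_pos: [0.5052, -0.047, 0.2892]
eef_rot: [-180.0, -0.0, 0.0]
contact_force: [0.1, -0.3, 0.6]
gripper_width: 0.0273
```

{"op": "carry_out", "data": {"plan": [[[0,0,0.001],[0,0,0],255],[[0,0,0],[0,0,0],255]]}}

```text
time_s: 16.33
tcp_pos: [0.5053, -0.047, 0.2884]
eef_rot: [180.0, -0.0, 0.0]
contact_force: [0.9, 0.2, 2.4]
gripper_width: 0.0272
```

{"op": "carry_out", "data": {"plan": [[[0,0,0.0005],[0,0,0],255],[[0,0,0.0005],[0,0,0],255],[[0,0,0],[0,0,0],255]]}}

```text
time_s: 16.58
tcp_pos: [0.5053, -0.047, 0.2876]
eef_rot: [180.0, -0.1, 0.0]
contact_force: [0.2, 0.1, 6.3]
gripper_width: 0.0272
```

{"op": "carry_out", "data": {"plan": [[[0,0,0.0005],[0,0,0],255],[[0,0,0],[0,0,0],255]]}}

```text
time_s: 16.75
tcp_pos: [0.5054, -0.047, 0.2871]
eef_rot: [-180.0, -0.1, 0.0]
contact_force: [-0.9, -0.3, 5.0]
gripper_width: 0.0272
```

{"op": "carry_out", "data": {"plan": [[[0,0,0.0005],[0,0,0],255],[[0,0,0.0005],[0,0,0],255],[[0,0,0],[0,0,0],255]]}}

```text
time_s: 17.0
tcp_pos: [0.5053, -0.047, 0.2858]
eef_rot: [-180.0, -0.0, 0.0]
contact_force: [-0.2, 0.6, 4.6]
gripper_width: 0.027
```

{"op": "carry_out", "data": {"plan": [[[0,0,0.0005],[0,0,0],255],[[0,0,0],[0,0,0],255]]}}

```text
time_s: 17.17
tcp_pos: [0.5052, -0.047, 0.285]
eef_rot: [-180.0, -0.0, 0.0]
contact_force: [1.9, -0.3, -0.1]
gripper_width: 0.0272
```

{"op": "carry_out", "data": {"plan": [[[0,0,0.0005],[0,0,0],255],[[0,0,0.0005],[0,0,0],255],[[0,0,0.0005],[0,0,0],255],[[0,0,0],[0,0,0],255]]}}

```text
time_s: 17.5
tcp_pos: [0.5045, -0.0471, 0.2827]
eef_rot: [180.0, 0.1, -0.0]
contact_force: [-0.6, 0.6, -3.0]
gripper_width: 0.0274
```

{"op": "carry_out", "data": {"plan": [[[0,0,0.0005],[0,0,0],255],[[0,0,0.0005],[0,0,0],255],[[0,0,0],[0,0,0],255]]}}

```text
time_s: 17.75
tcp_pos: [0.5049, -0.047, 0.2824]
eef_rot: [180.0, 0.0, -0.0]
contact_force: [-0.1, -0.2, -2.9]
gripper_width: 0.0273
```

{"op": "carry_out", "data": {"plan": [[[0,0,0.0005],[0,0,0],255],[[0,0,0.0005],[0,0,0],255],[[0,0,0],[0,0,0],255]]}}

```text
time_s: 18.0
tcp_pos: [0.505, -0.047, 0.2818]
eef_rot: [180.0, 0.0, 0.0]
contact_force: [-2.2, 0.4, 2.5]
gripper_width: 0.0273
```

{"op": "carry_out", "data": {"plan": [[[0,0,0.0005],[0,0,0],255],[[0,0,0],[0,0,0],255]]}}

```text
time_s: 18.17
tcp_pos: [0.5051, -0.047, 0.2818]
eef_rot: [180.0, -0.0, 0.0]
contact_force: [-3.8, 1.5, 7.6]
gripper_width: 0.0272
```

{"op": "carry_out", "data": {"plan": [[[0,0,0.0004],[0,0,0],255],[[0,0,0],[0,0,0],255],[[0,0,0],[0,0,0],255]]}}

```text
time_s: 18.42
tcp_pos: [0.5051, -0.047, 0.2818]
eef_rot: [180.0, -0.0, 0.0]
contact_force: [-4.5, 1.2, 12.1]
gripper_width: 0.0276
```

```bash
python3 - <<'E'
from h import *
s=r.get_state(); print(s['time_s'],s['tcp_pos'],s['eef_rot'],s['contact_force'],s['moment'])
E
```

```text
18.4167 [ 0.50508312 -0.04704041  0.28177556] [ 1.79989840e+02 -3.60716739e-02  2.15313079e-02] [-4.51021421  1.23803403 12.10508108] [ 0.27797562  2.17863426 -0.02087274]
```

{"op": "carry_out", "data": {"plan": [[[0,0,-0.0015],[0,0,0],255],[[0,0,0],[0,0,0],255],[[0,0,-0.003],[0,0,0],255],[[0,0,0],[0,0,0],255],[[0,0,0],[0,0,0],255]]}}

```text
time_s: 18.83
tcp_pos: [0.5052, -0.047, 0.2851]
eef_rot: [-180.0, -0.0, -0.0]
contact_force: [-0.6, 0.4, -3.2]
gripper_width: 0.0271
```

{"op": "carry_out", "data": {"plan": [[[0,0,-0.008],[0,0,0],255],[[0,0,-0.015],[0,0,0],255],[[0,0,-0.02],[0,0,0],255],[[0,0,-0.02],[0,0,0],255],[[-0.01,0,-0.015],[0,0,0],255],[[-0.02,0,0],[0,0,0],255],[[-0.025,0,0],[0,0,0],255],[[-0.015,0,0],[0,0,0],255],[[0,0,0],[0,0,0],255],[[0,0,0],[0,0,0],255],[[0,0,0],[0,0,0],255]]}}

```text
time_s: 19.75
tcp_pos: [0.4355, -0.0469, 0.3638]
eef_rot: [-180.0, -0.1, 0.0]
contact_force: [0.5, 0.0, -1.5]
gripper_width: 0.0276
```

```bash
cat > chk.py <<'E'
from h import *
import sys
s=r.get_state(); print(s['time_s'],s['tcp_pos'],s['eef_rot'],s['contact_force'],s['moment'])
X,Y=.505,-.0475
th=np.linspace(0,2*np.pi,160)
for n in('side','wrist'):
    c=cal(n); im=snap(n,sys.argv[1]+n+'.png'); h=cv2.cvtColor(im,cv2.COLOR_RGB2HSV); m=cv2.inRange(h,(20,110,40),(38,255,255))
    k,l,st,ce=cv2.connectedComponentsWithStats(m)
    for i in range(1,k):
        if st[i,4]>150 and np.hypot(*(ce[i]-proj(n,(X,Y,.06),c)))<40: print(n,st[i],ce[i])
    for u in(.051,.0363,.0358):
        p=np.array([proj(n,(X+rr*np.cos(t),Y+rr*np.sin(t),u+z),c) for rr,z in((.0145,.0278),(.0145,.006)) for t in th]); print(' dome pred u',u,p.min(0).round(1),p.max(0).round(1), 'top',proj(n,(X,Y,u+.0278),c).round(1))
E
python3 chk.py p
```

```text
19.75 [ 0.43549529 -0.04691521  0.36379277] [-1.79987166e+02 -7.48803225e-02  1.94335254e-02] [ 0.51962303  0.00538542 -1.47107616] [-0.10116047 -0.01482357 -0.00349115]
side [351 205  24  17 277] [362.66425993 213.49819495]
 dome pred u 0.051 [356.9 199.7] [370.2 215. ] top [363.7 203.5]
 dome pred u 0.0363 [356.6 204.8] [369.8 220.1] top [363.4 208.7]
 dome pred u 0.0358 [356.6 205. ] [369.8 220.3] top [363.4 208.8]
wrist [ 290   75   66   68 3140] [322.04872611 110.10828025]
 dome pred u 0.051 [303.7  90.1] [341.6 129.4] top [322.6 110. ]
 dome pred u 0.0363 [304.6  90.8] [340.5 128.1] top [322.6 109.7]
 dome pred u 0.0358 [304.6  90.9] [340.5 128. ] top [322.6 109.7]
```

```bash
python3 - <<'E'
from h import *
a=cv2.imread('pics/k2.png'); b=cv2.imread('pics/pside.png'); c=cal('side')
def yel(im): 
    L=cv2.cvtColor(im,cv2.COLOR_BGR2LAB)[...,2].astype(np.float32); return cv2.GaussianBlur(L,(0,0),.7)
A,B=yel(a),yel(b)
T=A[197:209,350:378]; up=8
Bu=cv2.resize(B[190:230,340:388],None,fx=up,fy=up,interpolation=cv2.INTER_CUBIC); Tu=cv2.resize(A[199:209,354:374],None,fx=up,fy=up,interpolation=cv2.INTER_CUBIC)
R=cv2.matchTemplate(Bu,Tu,cv2.TM_CCOEFF_NORMED); _,v,_,p=cv2.minMaxLoc(R); print('shift',p[0]/up+340-354,p[1]/up+190-199,v)
for z in(.051,.0385,.0363): print(z,proj('side',(.505,-.0475,z+.0278),c)-proj('side',(.505,-.0475,.0788),c))
# wrist: flange outline fit (ellipse) vs. prediction
w=cv2.imread('pics/pwrist.png'); cw=cal('wrist'); h=cv2.cvtColor(w,cv2.COLOR_BGR2HSV); m=cv2.inRange(h,(20,110,40),(38,255,255)); m[:, :280]=0; m[:,370:]=0; m[160:]=0
cn=max(cv2.findContours(m,0,1)[0],key=cv2.contourArea); print('obs',cv2.fitEllipse(cn),cv2.boundingRect(cn))
th=np.linspace(0,2*np.pi,160)
for u in(.051,.0363): print(u,cv2.fitEllipse(np.array([proj('wrist',(.505+.028*np.cos(t),-.0475+.028*np.sin(t),u+.0058),cw) for t in th],np.float32)))
E
```

```text
shift 0.0 4.625 0.961675763130188
0.051 [0. 0.]
0.0385 [-0.26979757  4.41856665]
0.0363 [-0.31685709  5.18927651]
obs ((322.510498046875, 109.35909271240234), (63.343379974365234, 64.10993957519531), 170.99508666992188) (290, 75, 66, 68)
0.051 ((322.4521789550781, 108.47067260742188), (67.78622436523438, 70.22566986083984), 0.8471671342849731)
0.0363 ((322.3889465332031, 108.29926300048828), (64.49080657958984, 66.82305908203125), 0.8013755679130554)
```

{"op": "carry_out", "data": {"plan": [[[0.015,0,0],[0,0,0],255],[[0.025,0,0],[0,0,0],255],[[0.02,0,0],[0,0,0],255],[[0.01,0,0],[0,0,0],255],[[0,0,0.01],[0,0,0],255],[[0,0,0.015],[0,0,0],255],[[0,0,0.015],[0,0,0],255],[[0,0,0.013],[0,0,0],255],[[0,0,0.01],[0,0,0],255],[[0,0,0.007],[0,0,0],255],[[0,0,0.005],[0,0,0],255],[[0,0,0.002],[0,0,0],255]]}}

```text
time_s: 20.85
tcp_pos: [0.5049, -0.047, 0.2855]
eef_rot: [180.0, 0.1, 0.0]
contact_force: [-0.4, -0.3, -3.2]
gripper_width: 0.0277
```

{"op": "carry_out", "data": {"plan": [[[0,0,0.001],[0,0,0],255],[[0,0,0],[0,0,0],255],[[0,0,0],[0,0,0],255]]}}

```text
time_s: 21.1
tcp_pos: [0.5053, -0.047, 0.2857]
eef_rot: [-180.0, -0.1, 0.0]
contact_force: [0.9, -0.1, -2.4]
gripper_width: 0.0274
```

{"op": "carry_out", "data": {"plan": [[[0,0,0.001],[0,0,0],255],[[0,0,0],[0,0,0],255],[[0,0,0],[0,0,0],255]]}}

```text
time_s: 21.35
tcp_pos: [0.5051, -0.047, 0.2844]
eef_rot: [-180.0, -0.0, 0.0]
contact_force: [-0.3, -0.6, -2.9]
gripper_width: 0.0274
```

{"op": "carry_out", "data": {"plan": [[[0,0,0.001],[0,0,0],255],[[0,0,0.0005],[0,0,0],255],[[0,0,0],[0,0,0],255]]}}

```text
time_s: 21.6
tcp_pos: [0.505, -0.047, 0.2825]
eef_rot: [180.0, 0.0, -0.0]
contact_force: [0.4, -0.1, -3.4]
gripper_width: 0.0275
```

{"op": "carry_out", "data": {"plan": [[[0,0,0.0005],[0,0,0],255],[[0,0,0.0005],[0,0,0],255],[[0,0,0],[0,0,0],255]]}}

```text
time_s: 21.85
tcp_pos: [0.5051, -0.047, 0.2818]
eef_rot: [180.0, -0.0, 0.0]
contact_force: [-1.0, -0.2, 0.3]
gripper_width: 0.0271
```

{"op": "carry_out", "data": {"plan": [[[0,0,0.0005],[0,0,0],255],[[0,0,0],[0,0,0],255],[[0,0,0],[0,0,0],255]]}}

```text
time_s: 22.1
tcp_pos: [0.5052, -0.047, 0.2818]
eef_rot: [180.0, -0.0, 0.0]
contact_force: [-2.1, 0.7, 5.7]
gripper_width: 0.0273
```

{"op": "carry_out", "data": {"plan": [[[0,0,-0.0014],[0,0,0],255],[[0,0,-0.004],[0,0,0],255],[[0,0,-0.013],[0,0,0],255],[[0,0,-0.02],[0,0,0],255],[[0,0,-0.02],[0,0,0],255],[[0,0,-0.015],[0,0,0],255],[[0,0.01,-0.005],[0,0,0],255],[[0.004,0.025,0],[0,0,0],255],[[0.006,0.03,0],[0,0,0],255],[[0.006,0.03,0],[0,0,0],255],[[0.006,0.03,0],[0,0,0],255],[[0.006,0.03,0],[0,0,0],255]]}}

```text
time_s: 23.1
tcp_pos: [0.5328, -0.2038, 0.3589]
eef_rot: [-180.0, 0.0, 0.0]
contact_force: [0.4, 0.8, -2.8]
gripper_width: 0.0275
```

{"op": "carry_out", "data": {"plan": [[[0,0.025,0],[0,0,0],255],[[0,0.015,0],[0,0,0],255],[[0,0.0095,0.005],[0,0,0],255],[[0,0,0.015],[0,0,0],255],[[0,0,0.02],[0,0,0],255],[[0,0,0.02],[0,0,0],255],[[0,0,0.02],[0,0,0],255],[[0,0,0.015],[0,0,0],255],[[0,0,0.01],[0,0,0],255],[[0,0,0.006],[0,0,0],255],[[0,0,0.004],[0,0,0],255],[[0,0,0.003],[0,0,0],255]]}}

```text
time_s: 24.1
tcp_pos: [0.5333, -0.2515, 0.2415]
eef_rot: [180.0, -0.0, 0.0]
contact_force: [0.4, 0.0, -3.3]
gripper_width: 0.0277
```

{"op": "carry_out", "data": {"plan": [[[0,0,0],[0,0,0],255],[[0,0,0.0005],[0,0,0],255],[[0,0,0.0005],[0,0,0],255],[[0,0,0],[0,0,0],255],[[0,0,0],[0,0,0],255]]}}

```text
time_s: 24.52
tcp_pos: [0.5332, -0.2515, 0.241]
eef_rot: [180.0, -0.0, -0.0]
contact_force: [-0.2, -0.1, -2.3]
gripper_width: 0.0275
```

{"op": "carry_out", "data": {"plan": [[[0,0,0.0005],[0,0,0],255],[[0,0,0.0005],[0,0,0],255],[[0,0,0],[0,0,0],255],[[0,0,0],[0,0,0],255]]}}

```text
time_s: 24.85
tcp_pos: [0.5332, -0.2515, 0.2398]
eef_rot: [180.0, -0.0, 0.0]
contact_force: [-1.1, 0.8, -1.1]
gripper_width: 0.0273
```

Touching down; a touch lower, then release and retreat straight up.

{"op": "carry_out", "data": {"plan": [[[0,0,0.0003],[0,0,0],255],[[0,0,0],[0,0,0],255],[[0,0,0],[0,0,0],90],[[0,0,0],[0,0,0],90],[[0,0,0],[0,0,0],90],[[0,0,0],[0,0,0],90],[[0,0,0],[0,0,0],90],[[0,0,-0.01],[0,0,0],90],[[0,0,-0.025],[0,0,0],90],[[0,0,-0.03],[0,0,0],90],[[0,0,-0.03],[0,0,0],90],[[0,0,-0.025],[0,0,0],90]]}}

```text
time_s: 25.85
tcp_pos: [0.5331, -0.2516, 0.3623]
eef_rot: [180.0, -0.1, 0.0]
contact_force: [1.0, 0.3, -0.0]
gripper_width: 0.0567
```

{"op": "carry_out", "data": {"plan": [[[-0.03,-0.005,0],[0,0,0],90],[[-0.03,0,0],[0,0,0],90],[[-0.03,0,0],[0,0,0],90],[[-0.018,0,0],[0,0,0],90],[[0,0,0],[0,0,0],90],[[0,0,0],[0,0,0],90],[[0,0,0],[0,0,0],90],[[0,0,0],[0,0,0],90]]}}

```text
time_s: 26.52
tcp_pos: [0.4259, -0.2466, 0.3596]
eef_rot: [180.0, -0.0, 0.0]
contact_force: [0.7, 0.8, -0.0]
gripper_width: 0.0568
```

```bash
python3 chk.py q | grep -v pred; python3 - <<'E'
from h import *
# compare with pictures from before the sleeve was taken
for n,f,g in(('wrist','k','qwrist'),('side','k2','qside')):
    a=cv2.imread(f'pics/{f}.png',0); b=cv2.imread(f'pics/{g}.png',0); c=cal(n)
    u,v=proj(n,(.533,-.251,.055),c).round().astype(int); hw=35 if n=='wrist' else 22
    T=a[max(v-hw,0):v+hw,u-hw:u+hw]; R=cv2.matchTemplate(b,T,cv2.TM_CCOEFF_NORMED); _,s,_,p=cv2.minMaxLoc(R); print(n,(u,v),'match',s,'shift',p[0]-(u-hw),p[1]-max(v-hw,0))
A=cv2.imread('pics/a.png',0)
E
```

```text
26.5167 [ 0.42585245 -0.24656182  0.35957347] [ 1.79988526e+02 -2.82675320e-02  9.99904494e-03] [ 0.71960762  0.83472905 -0.04311777] [-0.08266393  0.03179228  0.04657149]
side [351 205  24  16 273] [362.4981685  213.49084249]
wrist [  51   61   65   71 3379] [83.94643386 95.8076354 ]
wrist (np.int64(327), np.int64(59)) match 0.9638394713401794 shift -1 2
side (np.int64(374), np.int64(166)) match 0.9981713891029358 shift 0 0
```

Sleeve stands upright where it was (side view match 0.998, zero shift), and the cover stays down.

```bash
python3 -c "
from plant import r
print(r.close_job())"
```

```text
the job is handed in; nothing more can be done
None
```

The end cover is fitted and held by the catches, the fitting sleeve is back upright on its original spot, and the job is handed in at about 26.6 s.

**Fitting the cover:** I set the cover in the mouth, let go, put the sleeve over its dome and pressed straight down. The catches gave way at about 9 N on the cover. The force then fell off, and the cover reached a solid stop about 8 mm below first contact. The highest force I read on it was about 15 N, under the 25 N limit; readings came only at the end of each short move.

**Checks on the cover:**
- On a second press there was no spring force until the same stop, so the cover had stayed down.
- The side camera showed the dome about 13 mm lower than when it sat loose (14.7 mm expected from the feel of the stop; the gap is about half a pixel). It had not risen after the sleeve was put back.

**Checks on the sleeve:** The side camera view of it matched the view before it was taken (0.998, no shift). I did not touch the other tools and parts.

**Not fully settled:**
- There was a side force of up to 4.5 N at the stop during the first press, which I did not explain.
- I had used up the 12 pictures before pressing, so the final checks rest on force readings and image measurements, not on looking at a picture.

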